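# Show the clamped ring to the inspection camera

## Task

First set the dimmer lever of the inspection lamp to half, that is standing straight up at the long middle mark, and let go of it. Then pick up the wooden clamp that holds the ring (by the wood, not touching the ring) and present it to the camera: the ring in the middle of the view 100 mm in front of the lens, the clamp level from side to side with its top still upward and pointing, ring end first, straight up the line of sight into the lens. Finish while still holding it there, still, in the air; touch neither the camera nor its stand, and leave the empty clamp and the other things where they are.

Things in the scene. Friction and masses are not known exactly. Their poses are not given: they have to be found in the camera images.
- dimmer (a joint): The dimmer's lever, rad: 0 = leaning 40 degrees (0.7 rad) towards the box's own -x, 0.7 = straight up (half, the long middle mark), 1.4 = leaning 40 degrees towards the box's +x (its range is 0 to 1.4). It starts between 0 and 0.4. It is stiff enough to stay where it is left (about 0.1 N m, so 1 to 2 N at the knob).
- dimmer_knob (a point): Centre of the black ball knob, 26 mm in diameter, at the end of the lever's 8 mm steel rod, 85 mm from the hinge.
- dimmer_hinge (a point): Point on the lever's hinge axis under the knob, 28 mm above the desk; its frame is that of the dimmer box: x is the direction in which the lever swings as its value grows, y the hinge axis, z up.
- dimmer_box: Grey dimmer box fixed on the desk, 110 (x) x 80 (y) x 30 mm, origin at the centre of its underside. An upright aluminium disc with marks stands on it just to the +y side of the lever (15 to 20 mm from the lever's middle plane, top 74 mm above the desk).
- clamp_with_ring: Wooden ring clamp lying flat on the desk, 31 (x) x 140 (y) x 22 (z) mm, about 0.08 kg; origin at the centre of its underside, y along its length, z up through its top. It may be gripped across its width at its middle, where the pale band is and the fingers stop about 28 mm apart. Its +y end holds the ring. Like the empty clamp, but for the ring; which of the two lies on the left varies.
- ring: Plain steel ring, 21 mm across, 5 mm thick, lying flat in the clamp's +y end, 18 mm of it in sight.
- ring_center (a point): Centre of the ring: at y = +78 mm, z = 11 mm in the frame of the clamp that holds it.
- empty_clamp: The same wooden ring clamp without a ring, to be left alone.
- camera: Inspection camera on a post, looking towards the robot's side and 30 degrees downward: black lens barrel 38 mm in diameter with a white ring light of 76 mm behind it, grey body. Origin at the centre of the lens's front; x points backward along the line of sight, into the lens (so it rises at 30 degrees, away from the robot); y is level, z completes it. Its height on the post (lens 240 to 300 mm above the desk) and the stand's place and yaw vary.
- view_point (a point): The point 100 mm in front of the lens on its line of sight, where the ring's centre shall be; axes as camera.
- stand: Stand of the camera, fixed on the desk. Origin on the desk 40 mm in front of the point below the lens front; x level, away from the robot. Base 150 (x) x 130 (y) x 16 mm, its centre at x = +140 mm; post of 22 mm diameter, 416 mm high, at x = +170 mm.
- solder_spool: Bystander: black and white spool, 41 mm in diameter, 22 mm high.
- loupe: Bystander: black eye loupe, 33 mm in diameter, 30 mm high.
- caliper: Bystander: sliding caliper lying flat, 47 x 150 x 10 mm.
- tape_white: Bystander: roll of white tape, 56 mm in diameter, 32 mm high.
- tweezers_b: Bystander: steel tweezers lying flat, 15 x 160 x 10 mm.

How it is judged:
By the outcome, as a careful person would: the job done as asked, in the order asked, and still so for the second after the job is handed in, while the arm keeps its last pose, push and grip.
It also fails if it takes over 50 s, if anything falls off the work surface, if the arm or the gripper's body presses on something with over 40 N, if the wrist force passes 120 N, or if a joint passes its speed limit or range.

## Robot

A 7-joint arm with a two-finger parallel gripper is mounted at the origin on a cart in front of the work surface, level with it; the furniture and walls round the work are solid. World frame = base frame: x ahead of the robot, y to its left, z up, the work surface at z = 0. Lengths are in m, angles in rad, forces in N, time in s.
With the tool pointing down it reaches from about 0.425 to 0.875 m from the base axis. Payload 4.7 kg.
Tool frame: the origin (TCP) lies at the very end of the fingers, on their centre line; the grasp point (between the pads) lies 19 mm behind it; z points along the fingers, y is the line along which they close (so a half turn about z gives the same grasp; the last joint's range is limited). The gripper opens to 87 mm and grips with 3 to 60 N. Pads are 19 mm wide; open, the fingers measure 117 mm over their backs; the gripper's body (75 mm by 190 mm) begins 51 mm behind the grasp point.
Start: joints at [1.128, 0.321, -0.07, 1.45, 0.023, 1.371, -0.057], TCP at [0.287, -0.583, 0.223] pointing down, gripper open.
Joint ranges: [-2.86, 2.86], [-0.3, 2.09], [-1.38, 1.24], [0.06, 2.45], [-1.56, 4.7], [0.09, 2.05], [-2.69, 2.69]. Speed limits (rad/s): [2.57, 2.57, 3.14, 3.14, 3.14, 3.14, 3.14].

## Interface

Orientations are given as a rotation vector (axis times angle).
In Python, from bench import ctrl, vision gives the robot as it stands.
- The arm moves only by the tool jog_arm, never from a script. Its argument "increments" is a list of rows, each an object of numbers: "tx", "ty", "tz": the shift along the tool's x, y, z in mm; "wx", "wy", "wz": the turn, a rotation vector about the tool's x, y, z in rad; "gripper": the opening, from 0 (shut) to 1 (fully open). In form: [{"tx": .., "ty": .., "tz": .., "wx": .., "wy": .., "wz": .., "gripper": ..}, ...]. A call has exactly 5 rows; each row is the pose to reach, as a shift and turn from the pose commanded when the call began, along the tool's axes at that moment; what a row does not reach only later rows make up. A row lasts 1/12 s, in which the tool goes at most 41.7 mm and 7.16 degrees, less where a joint would pass 70% of its speed; a pose out of reach is approached as far as the arm can. A call with a gripper value outside its range is refused whole. The fingers move at their own pace and stop on an object; "grip_force" is the grip in N (left out, the last holds). Time passes only in rows, so rows that repeat a pose let the fingers close, or fill a call up. It gives the time, the measured TCP pose, the force, the opening and the grip force at its end, in the units of the state.
- ctrl.get_state(): the state, without advancing time (a new reading comes with each control period).
- vision.get_image(name): name is "scene" or "top" or "wrist"; returns a dict with "color" (400x640x3 uint8, blue, green, red), "fx", "fy", "cx", "cy" (pixels), "extrinsics" (4x4, takes a point from world to camera coordinates). Camera axes: x right, y down, z forward; pixel columns grow to the right and rows downward; lengths in m; the calibration is good to about 2 mm. A picture is of the moment at which its call begins. There is no depth.
- ctrl.close_job(): hands the job in; it is judged then, once.
Trained networks look in the newest picture that a camera, given by its name, has taken for a name from the list of things; names that differ only in an ending like _2 or _b are one class to them, and where a whole thing is asked for, a point or a joint stands for the part that bears it (a point fixed in the world has none). Each returns a list of dicts, best first, with "conf" (0 to 1); they miss things now and then, are a little off and sometimes report something else, mostly with a low value. They report only what shows in the picture. A call takes as long as a camera call.
- vision.spot_in(camera, thing): "bbox" ([left, top, right, bottom] in pixels, round what is visible of it).
The state is a dict: "time": time; "joint_positions": joint angles; "qd": joint speeds; "joint_torque": joint torques, N m; "position": TCP position; "tool_rot": TCP orientation; "ft_force": force on the tool from outside, world axes, zero at the start; "torque": the same for the moment, N m; "grip_width": opening from 0.0 (shut) to 1.0 (fully open); "grip_force": force on a finger pad.
Only numpy, scipy, OpenCV 4.12 (cv2) and the standard library are available. Lean on these libraries where they do the work, as an engineer would, in place of code of your own. Each camera call takes 0.05 s, during which the arm holds its last target. There are 200 camera calls.

## Working session

There is one attempt and no reset: what is moved stays moved. The work goes in short steps, Python scripts to look and compute and a tool call to move; the robot and the scene stay as the last step left them, time stands still between calls to the robot, and variables do not carry over. Pictures are saved under pics/ and viewed, at most 10 in all, crops included, and the job is handed in when it is done.

Besides the shell and the picture viewer there is one more tool, called after "Call:" as name(argument=value, ...) on one line, values as JSON. jog_arm: Moves the arm, as the interface text tells. Its arguments: {"type":"object","properties":{"increments":{"type":"array"},"grip_force":{"type":"number"}},"required":["increments"]}

```bash
mkdir -p pics; ls
python3 - <<'E'
from bench import ctrl, vision
import cv2,numpy as np
np.set_printoptions(precision=4,suppress=True)
for n in ["scene","top"]:
    im=vision.get_image(n); cv2.imwrite(f"pics/{n}0.png",im["color"]); print(n,im["fx"],im["fy"],im["cx"],im["cy"]);print(np.array(im["extrinsics"]))
    for t in ["dimmer_knob","dimmer_box","clamp_with_ring","ring","empty_clamp","camera","stand"]:
        print(t,[(np.round(d["bbox"]),round(d["conf"],2)) for d in vision.spot_in(n,t)[:3]])
print(ctrl.get_state())
E
```

```text
pics
scene 380.5924734920898 380.5924734920898 323.4122032947009 198.0728097642641
[[ 0.8049 -0.5933 -0.0111 -0.3571]
 [-0.4419 -0.5868 -0.6786  0.485 ]
 [ 0.3961  0.5511 -0.7345  0.6517]
 [ 0.      0.      0.      1.    ]]
dimmer_knob [(array([350., 334., 364., 351.]), 0.46)]
dimmer_box [(array([333., 320., 394., 383.]), 0.94), (array([367., 111., 438., 251.]), 0.23)]
clamp_with_ring [(array([294., 262., 343., 315.]), 0.74)]
ring []
empty_clamp [(array([228., 205., 263., 246.]), 0.68)]
camera [(array([378., 111., 440., 176.]), 0.89), (array([345., 336., 360., 348.]), 0.23)]
stand [(array([366., 110., 440., 248.]), 0.9), (array([240., 175., 274., 195.]), 0.43)]
top 435.69798283598885 435.69798283598885 324.3260551891998 195.86349003669662
[[-0.0343 -0.9994 -0.0095  0.192 ]
 [-0.9466  0.0355 -0.3203  0.5976]
 [ 0.3205 -0.0019 -0.9473  0.932 ]
 [ 0.      0.      0.      1.    ]]
dimmer_knob [(array([435., 251., 446., 261.]), 0.49)]
dimmer_box [(array([409., 229., 453., 279.]), 0.8)]
clamp_with_ring []
ring [(array([174., 218., 240., 243.]), 0.56)]
empty_clamp [(array([239., 246., 267., 297.]), 0.77), (array([408., 231., 452., 280.]), 0.35)]
camera []
stand [(array([316., 148., 366., 172.]), 0.81)]
{'time': 0.8, 'joint_positions': array([ 1.1281,  0.321 , -0.0701,  1.4505,  0.0226,  1.3708, -0.0569]), 'qd': array([-0.0013, -0.0005, -0.    ,  0.001 , -0.0009,  0.0011, -0.0005]), 'joint_torque': array([ -0.0004, -49.1047,  -0.403 , -31.2753,  -0.0635,   0.0336,
         0.    ]), 'position': array([ 0.2867, -0.5834,  0.2226]), 'tool_rot': array([ 3.0599,  0.7114, -0.0001]), 'ft_force': array([0.4479, 0.4197, 0.6783]), 'torque': array([-0.068 ,  0.0294,  0.0914]), 'grip_force': 0.0, 'grip_width': 0.999038249653804}
```

Run:
```python
import cv2
a=cv2.imread("pics/scene0.png");b=cv2.imread("pics/top0.png")
cv2.imwrite("pics/s_a.png",cv2.resize(a[100:400,200:460],None,fx=2,fy=2,interpolation=cv2.INTER_CUBIC))
cv2.imwrite("pics/t_a.png",cv2.resize(b[120:320,160:470],None,fx=2.5,fy=2.5,interpolation=cv2.INTER_CUBIC))
```

```text
(no output)
```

View pics/s_a.png

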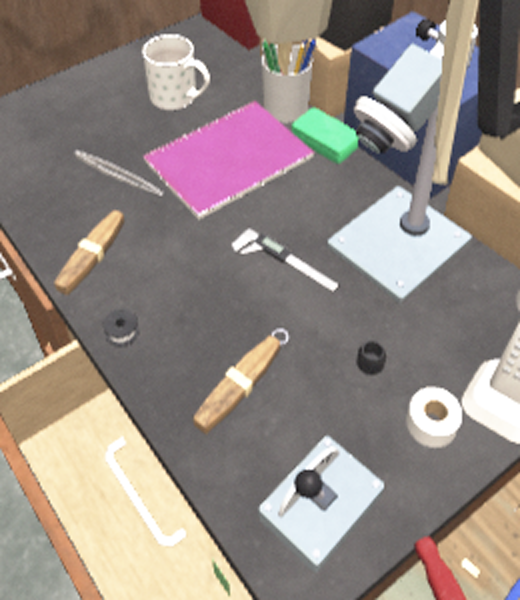

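View pics/t_a.png

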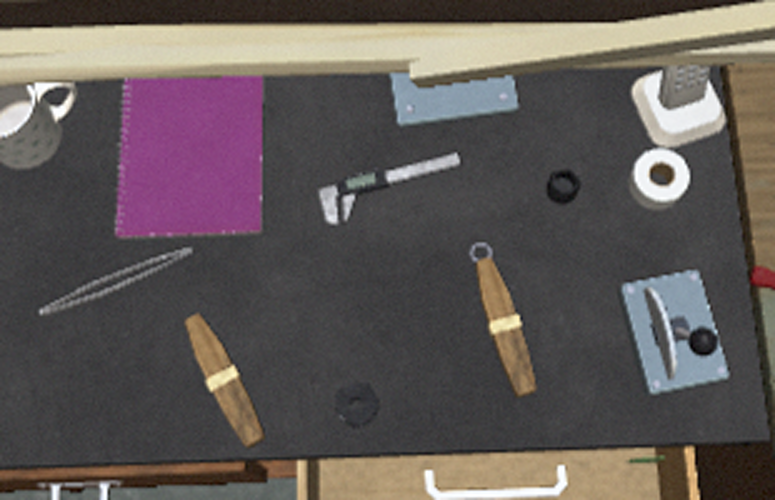

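Scene view (2x crop): clamp with ring runs from tail ≈(205,420) to ring (280,335). The empty clamp is at (90,250), the dimmer knob at (308,484) and the camera barrel at about (372,138). The stand base corners are (329,240), (402,296), (471,238) and (400,187). Top view (2.5x crop): ring (481,252), tail (527,388), knob (702,341). The lever leans towards the robot, and the disc is to its left.

```bash
cat > h.py <<'E'
import numpy as np, cv2
from bench import ctrl, vision
from scipy.spatial.transform import Rotation as R
from scipy.optimize import least_squares
np.set_printoptions(precision=4,suppress=True)
CAL={"scene":(np.array([[380.5925,0,323.4122],[0,380.5925,198.0728],[0,0,1]]),None),
     "top":(np.array([[435.698,0,324.326],[0,435.698,195.8635],[0,0,1]]),None)}
EX={"scene":np.array([[.8049,-.5933,-.0111,-.3571],[-.4419,-.5868,-.6786,.485],[.3961,.5511,-.7345,.6517]]),
    "top":np.array([[-.0343,-.9994,-.0095,.192],[-.9466,.0355,-.3203,.5976],[.3205,-.0019,-.9473,.932]])}
K={n:c[0] for n,c in CAL.items()}
def proj(cam,P):
    p=(EX[cam]@np.append(P,1)); return (K[cam]@p)[:2]/p[2]
def add(cam,im):
    K[cam]=np.array([[im["fx"],0,im["cx"]],[0,im["fy"],im["cy"]],[0,0,1]]); EX[cam]=np.array(im["extrinsics"])[:3]
def sz(x,y): return np.array([x/2+200,y/2+100])-0.25   # 2x scene crop
def tz(x,y): return np.array([x/2.5+160,y/2.5+120])-0.3 # 2.5x top crop
def fit(obs,model,p0):
    """obs: list of (cam,pixel,key); model(p)->dict key->3D"""
    def f(p):
        m=model(p); return np.concatenate([proj(c,m[k])-px for c,px,k in obs])
    r=least_squares(f,p0,loss="soft_l1"); return r.x,r.fun
def jog(pos,Rm):
    s=ctrl.get_state(); Rc=R.from_rotvec(s["tool_rot"])
    print("at",s["position"],"t",round(s["time"],2))
    print("shift mm",np.round(Rc.inv().apply(pos-s["position"])*1000,1),"turn",(Rc.inv()*R.from_matrix(Rm)).as_rotvec().round(3))
def down(yaxis):  # tool pointing down, closing line along yaxis (world xy angle)
    y=np.array([np.cos(yaxis),np.sin(yaxis),0]);z=np.array([0,0,-1.]);return np.c_[np.cross(y,z),y,z]
def planar(x,y,a,l): return np.array([x+l[0]*np.cos(a)-l[1]*np.sin(a),y+l[0]*np.sin(a)+l[1]*np.cos(a),l[2]])
E
cat > m1.py <<'E'
from h import *
# stand
L={"fl":(.065,.065,.016),"fr":(.065,-.065,.016),"br":(.215,-.065,.016),"bl":(.215,.065,.016),"post":(.17,0,.016)}
obs=[("scene",sz(329,240),"fl"),("scene",sz(402,296),"fr"),("scene",sz(471,238),"br"),("scene",sz(400,187),"bl"),("top",tz(399,124),"fl"),("top",tz(518,107),"fr")]
p,r=fit(obs,lambda p:{k:planar(*p,v) for k,v in L.items()},[.6,-.2,0]);print("stand",p,r)
# dimmer box
B={k:(a*.055,b*.04,.03) for k,(a,b) in {"fl":(-1,1),"fr":(-1,-1),"br":(1,-1),"bl":(1,1)}.items()}
obs=[("top",tz(622,285),"bl"),("top",tz(697,270),"br"),("top",tz(730,380),"fr"),("top",tz(652,393),"fl"),
 ("scene",sz(261,507),"fl"),("scene",sz(317,562),"fr"),("scene",sz(383,486),"br"),("scene",sz(326,437),"bl")]
p,r=fit(obs,lambda p:{k:planar(*p,v) for k,v in B.items()},[.5,-.4,0]);print("box",p,r)
bp=p
obs=[("top",tz(702,341),"k"),("scene",sz(308,484),"k")]
p,r=fit(obs,lambda p:{"k":p},[.5,-.4,.1]);print("knob",p,r)
p,r=fit(obs,lambda q:{"k":planar(*bp,(.085*np.sin(q[0]-.7),0,.028+.085*np.cos(q[0]-.7)))},[.2]);print("lever",p,r,planar(*bp,(.085*np.sin(p[0]-.7),0,.028+.085*np.cos(p[0]-.7))))
C={"ring":(0,.078,.011),"tail":(0,-.07,.016),"band":(0,0,.022)}
obs=[("top",tz(481,252),"ring"),("top",tz(527,390),"tail"),("top",tz(506,325),"band"),("scene",sz(280,336),"ring"),("scene",sz(203,422),"tail"),("scene",sz(239,380),"band")]
p,r=fit(obs,lambda p:{k:planar(*p,v) for k,v in C.items()},[.5,-.2,0]);print("clamp",p,r)
E
python3 m1.py
```

```text
stand [0.6488 0.1091 0.0935] [-1.4715 -0.775  -0.6465  0.8825  1.5932 -1.1332 -0.1841 -1.5652  0.3867
 -0.4207  1.7661  0.3708]
box [ 0.475  -0.0821  0.1598] [ 0.248  -0.5234  1.7163 -0.6877  1.2713 -0.87   -0.0006  0.48   -3.5838
 -0.2385 -1.5177  1.7795  0.8305 -1.1178 -0.4631 -2.3122]
knob [ 0.4513 -0.0862  0.1008] [ 0.0407 -0.255  -0.1866  0.096 ]
lever [0.3857] [ 1.0331  0.0175 -0.8837 -0.959 ] [ 0.4491 -0.0862  0.1088]
clamp [ 0.4912  0.081  -1.3117] [ 0.4775 -0.3984  1.1361  0.4057  0.5489 -1.4367 -0.3204 -0.4955 -2.1553
  0.2561 -0.2214 -2.272 ]
```

Run:
```python
from h import *
jog(np.array([.47,-.084,.26]),down(.16))
```

```text
at [ 0.2867 -0.5834  0.2226] t 0.8
shift mm [ 384.8 -367.3  -37.5] turn [ 0.     0.    -1.274]
```

Call:
jog_arm(increments=[{"tx": 30,"ty": -28,"tz": -3,"gripper": 1},{"tx": 60,"ty": -57,"tz": -6,"gripper": 1},{"tx": 90,"ty": -86,"tz": -9,"gripper": 1},{"tx": 120,"ty": -114,"tz": -12,"gripper": 1},{"tx": 150,"ty": -143,"tz": -15,"gripper": 1}])

```text
validation failed for argument at $.in...
```

Call:
jog_arm(increments=[{"tx": 30,"ty": -28,"tz": -3,"gripper": 1},{"tx": 60,"ty": -57,"tz": -6,"gripper": 1},{"tx": 90,"ty": -86,"tz": -9,"gripper": 1},{"tx": 120,"ty": -114,"tz": -12,"gripper": 1},{"tx": 150,"ty": -143,"tz": -15,"gripper": 1}])

```text
validation failed for argument at $.in...
```

Call:
jog_arm(increments=[{"tx": 28,"ty": -27,"tz": -3,"wz": -0.11,"gripper": 1},{"tx": 56,"ty": -54,"tz": -5,"wz": -0.22,"gripper": 1},{"tx": 85,"ty": -81,"tz": -7.5,"wz": -0.34,"gripper": 1},{"tx": 85,"ty": -81,"tz": -7.5,"wz": -0.46,"gripper": 1},{"tx": 85,"ty": -81,"tz": -7.5,"wz": -0.58,"gripper": 1}])

```text
validation failed for argument at $.in...
```

Call:
jog_arm(increments=[{"wz": -0.12,"gripper": 1},{"wz": -0.24,"gripper": 1},{"wz": -0.36,"gripper": 1},{"wz": -0.48,"gripper": 1},{"wz": -0.6,"gripper": 1}])

```text
validation failed for argument at $.in...
```

Run:
```python
from h import *
im=vision.get_image("wrist");add("wrist",im);print(im["fx"],im["cx"],im["cy"],EX["wrist"])
cv2.imwrite("pics/w1.png",im["color"])
E1=EX["wrist"];print("cam pos",-E1[:,:3].T@E1[:,3])
jog(np.array([.47,-.084,.26]),down(.16))
np.save("w1.npy",im["extrinsics"])
```

```text
299.66866620619 321.70519542149395 192.09174804289043 [[ 0.4409 -0.8976 -0.0001 -0.6487]
 [-0.8599 -0.4224  0.2865 -0.0347]
 [-0.2572 -0.1262 -0.9581  0.3918]]
cam pos [ 0.3569 -0.5474  0.3852]
at [ 0.2867 -0.5834  0.2226] t 0.85
shift mm [ 384.8 -367.3  -37.5] turn [ 0.     0.    -1.274]
```

View pics/w1.png

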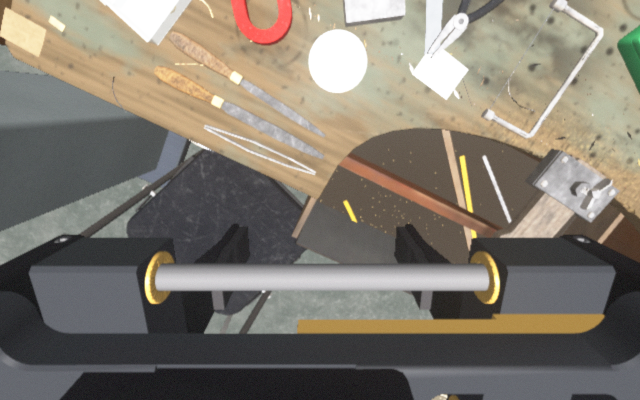

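The wrist picture only shows the area beside the desk at the start pose, because the moves were refused. I'll send full rows this time.

Call:
jog_arm(increments=[{"tx": 30,"ty": -28,"tz": -3,"wx": 0,"wy": 0,"wz": 0,"gripper": 1},{"tx": 60,"ty": -57,"tz": -6,"wx": 0,"wy": 0,"wz": 0,"gripper": 1},{"tx": 90,"ty": -86,"tz": -9,"wx": 0,"wy": 0,"wz": 0,"gripper": 1},{"tx": 120,"ty": -114,"tz": -12,"wx": 0,"wy": 0,"wz": 0,"gripper": 1},{"tx": 150,"ty": -143,"tz": -15,"wx": 0,"wy": 0,"wz": 0,"gripper": 1}])

```text
time: 1.27
position: [0.3586, -0.3872, 0.2378]
tool_rot: [3.059, 0.711, 0.0]
ft_force: [0.9, -0.3, -0.2]
grip_width: 0.995
grip_force: 0.0
```

Call:
jog_arm(increments=[{"tx": 30,"ty": -28,"tz": -3,"wx": 0,"wy": 0,"wz": 0,"gripper": 1},{"tx": 60,"ty": -57,"tz": -6,"wx": 0,"wy": 0,"wz": 0,"gripper": 1},{"tx": 90,"ty": -86,"tz": -9,"wx": 0,"wy": 0,"wz": 0,"gripper": 1},{"tx": 120,"ty": -114,"tz": -12,"wx": 0,"wy": 0,"wz": 0,"gripper": 1},{"tx": 150,"ty": -143,"tz": -15,"wx": 0,"wy": 0,"wz": 0,"gripper": 1}])

```text
time: 1.68
position: [0.43, -0.1928, 0.253]
tool_rot: [3.059, 0.711, 0.001]
ft_force: [1.3, -0.8, 0.5]
grip_width: 1.001
grip_force: 0.0
```

Call:
jog_arm(increments=[{"tx": 28,"ty": -27,"tz": -3,"wx": 0,"wy": 0,"wz": -0.11,"gripper": 1},{"tx": 56,"ty": -54,"tz": -5,"wx": 0,"wy": 0,"wz": -0.22,"gripper": 1},{"tx": 85,"ty": -81,"tz": -7.5,"wx": 0,"wy": 0,"wz": -0.34,"gripper": 1},{"tx": 85,"ty": -81,"tz": -7.5,"wx": 0,"wy": 0,"wz": -0.46,"gripper": 1},{"tx": 85,"ty": -81,"tz": -7.5,"wx": 0,"wy": 0,"wz": -0.58,"gripper": 1}])

```text
time: 2.1
position: [0.4711, -0.0813, 0.2606]
tool_rot: [2.718, 1.573, 0.001]
ft_force: [-0.1, -1.6, -0.2]
grip_width: 0.999
grip_force: 0.0
```

Call:
jog_arm(increments=[{"tx": 0,"ty": 0,"tz": 0,"wx": 0,"wy": 0,"wz": -0.12,"gripper": 1},{"tx": 0,"ty": 0,"tz": 0,"wx": 0,"wy": 0,"wz": -0.24,"gripper": 1},{"tx": 0,"ty": 0,"tz": 0,"wx": 0,"wy": 0,"wz": -0.36,"gripper": 1},{"tx": 0,"ty": 0,"tz": 0,"wx": 0,"wy": 0,"wz": -0.48,"gripper": 1},{"tx": 0,"ty": 0,"tz": 0,"wx": 0,"wy": 0,"wz": -0.6,"gripper": 1}])

```text
time: 2.52
position: [0.4702, -0.0845, 0.2602]
tool_rot: [2.14, 2.3, -0.0]
ft_force: [0.6, -0.7, -0.0]
grip_width: 0.996
grip_force: 0.0
```

Run:
```python
from h import *
im=vision.get_image("wrist");add("wrist",im);print(im["fx"],im["cx"],im["cy"])
cv2.imwrite("pics/w2.png",im["color"])
E1=EX["wrist"];print("cam pos",-E1[:,:3].T@E1[:,3])
jog(np.array([.47,-.084,.26]),down(.16))
np.save("w2.npy",im["extrinsics"])
for n,P in dict(knob=[.4513,-.0862,.1008],ring=[.5666,.101,.011],band=[.4912,.081,.022]).items(): print(n,proj("wrist",P))
```

```text
299.66866620619 321.70519542149395 192.09174804289043
cam pos [ 0.4641 -0.0047  0.4228]
at [ 0.4702 -0.0845  0.2602] t 2.57
shift mm [ 0.5 -0.1  0.2] turn [ 0.     0.    -0.083]
knob [304.916  178.3545]
ring [411.5589  18.8086]
band [349.3603  29.9548]
```

View pics/w2.png

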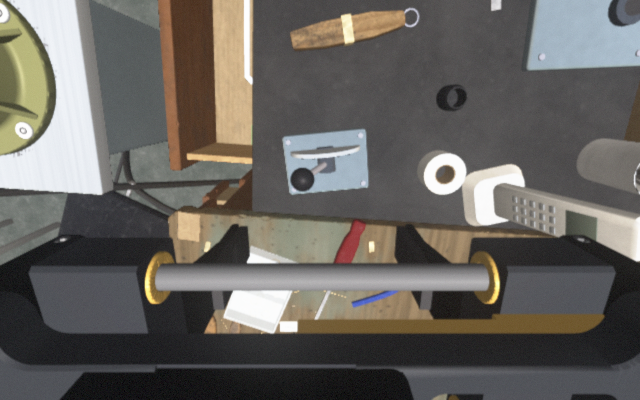

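Wrist view: knob at (302,180). Box corners are (283,136), (366,128), (369,189) and (289,196). The clamp has its ring at (412,18), band at (348,28) and tail at (292,40). The stand base's near corner is (527,69).

```bash
cat > m2.py <<'E'
from h import *
K["wrist"]=np.array([[299.6687,0,321.7052],[0,299.6687,192.0917],[0,0,1]]);EX["wrist"]=np.load("w2.npy")[:3]
B={k:(a*.055,b*.04,.03) for k,(a,b) in {"fl":(-1,1),"fr":(-1,-1),"br":(1,-1),"bl":(1,1)}.items()}
ob=[("wrist",(283,136),"fl"),("wrist",(366,128.5),"bl"),("wrist",(369,188.5),"br"),("wrist",(289,195.5),"fr"),("top",tz(622,285),"bl"),("top",tz(697,270),"br"),("top",tz(730,380),"fr"),("top",tz(652,393),"fl"),
 ("scene",sz(317,562),"fr"),("scene",sz(383,486),"br"),("scene",sz(326,437),"bl")]
p,r=fit(ob,lambda p:{k:planar(*p,v) for k,v in B.items()},[.5,-.4,0]);print("box",p,r);bp=p
ok=[("top",tz(702,341),"k"),("scene",sz(308,484),"k"),("wrist",(302,180),"k")]
p,r=fit(ok,lambda p:{"k":p},[.5,-.4,.1]);print("knob",p,r)
p,r=fit(ok,lambda q:{"k":planar(*bp,(.085*np.sin(q[0]-.7),0,.028+.085*np.cos(q[0]-.7)))},[.2]);print("lever",p,r,planar(*bp,(.085*np.sin(p[0]-.7),0,.028+.085*np.cos(p[0]-.7))))
C={"ring":(0,.078,.011),"tail":(0,-.07,.012),"band":(0,0,.022)}
oc=[("wrist",(412,18),"ring"),("wrist",(291.5,40),"tail"),("wrist",(348.5,29),"band"),("top",tz(481,252),"ring"),("top",tz(527,390),"tail"),("top",tz(506,325),"band"),("scene",sz(280,336),"ring"),("scene",sz(203,422),"tail"),("scene",sz(239,380),"band")]
p,r=fit(oc,lambda p:{k:planar(*p,v) for k,v in C.items()},[.5,-.2,0]);print("clamp",p,r)
E
python3 m2.py
```

```text
box [ 0.4757 -0.0811  0.1586] [-1.5495  0.3222  0.3324  0.3322 -0.0768 -0.1039 -0.2636 -0.4254 -0.1351
 -0.7809  1.3394 -0.9049  0.8247 -1.0911 -0.4543  0.2157 -1.6249  1.1482
  0.7485 -1.6203 -0.4856 -2.8   ]
knob [ 0.449  -0.0869  0.1059] [ 0.9948  0.3016 -0.7877 -0.0228  0.5192 -0.0731]
lever [0.3725] [ 0.6602  0.2552 -1.352  -1.0846  0.1363 -0.7763] [ 0.4487 -0.0854  0.1085]
clamp [ 0.4905  0.0825 -1.329 ] [-0.7291  0.597   0.9499  1.0098  0.3889 -0.5064  0.4067 -0.2641 -0.0984
  1.0937 -0.0494 -1.1411 -0.4829 -0.4785 -3.0921  0.4246 -0.8466 -2.5841]
```

Call:
jog_arm(increments=[{"tx": 0,"ty": -7,"tz": 30,"wx": 0,"wy": 0,"wz": -0.083,"gripper": 1},{"tx": 0,"ty": -14,"tz": 70,"wx": 0,"wy": 0,"wz": -0.083,"gripper": 1},{"tx": 0,"ty": -21,"tz": 110,"wx": 0,"wy": 0,"wz": -0.083,"gripper": 1},{"tx": 0,"ty": -21,"tz": 145,"wx": 0,"wy": 0,"wz": -0.083,"gripper": 1},{"tx": 0,"ty": -21,"tz": 170,"wx": 0,"wy": 0,"wz": -0.083,"gripper": 1}])

```text
time: 2.98
position: [0.4472, -0.0858, 0.0872]
tool_rot: [-2.052, -2.376, 0.003]
ft_force: [-0.0, -0.5, 0.1]
grip_width: 1.004
grip_force: 0.0
```

Call:
jog_arm(increments=[{"tx": 0,"ty": 0,"tz": 0,"wx": 0,"wy": 0,"wz": 0,"gripper": 0.36},{"tx": 0,"ty": 0,"tz": 0,"wx": 0,"wy": 0,"wz": 0,"gripper": 0.36},{"tx": 0,"ty": 0,"tz": 0,"wx": 0,"wy": 0,"wz": 0,"gripper": 0.36},{"tx": 0,"ty": 0,"tz": 0,"wx": 0,"wy": 0,"wz": 0,"gripper": 0.36},{"tx": 0,"ty": 0,"tz": 0,"wx": 0,"wy": 0,"wz": 0,"gripper": 0.36}], grip_force=5)

```text
time: 3.4
position: [0.4509, -0.0863, 0.092]
tool_rot: [2.048, 2.377, 0.002]
ft_force: [-0.8, 0.3, -0.0]
grip_width: 0.703
grip_force: 0.0
```

Run:
```python
from h import *
jog(np.array([.4757,-.0811,.094]),down(.1586))
```

```text
at [ 0.4509 -0.0863  0.092 ] t 3.4
shift mm [ 1.4 25.3 -1.9] turn [ 0.003  0.002 -0.01 ]
```

Call:
jog_arm(increments=[{"tx": 0,"ty": 0,"tz": 0,"wx": 0,"wy": 0,"wz": 0,"gripper": 0.36},{"tx": 0,"ty": 0,"tz": 0,"wx": 0,"wy": 0,"wz": 0,"gripper": 0.36},{"tx": 0,"ty": 0,"tz": 0,"wx": 0,"wy": 0,"wz": 0,"gripper": 0.36},{"tx": 0,"ty": 0,"tz": 0,"wx": 0,"wy": 0,"wz": 0,"gripper": 0.36},{"tx": 0,"ty": 0,"tz": 0,"wx": 0,"wy": 0,"wz": 0,"gripper": 0.36}])

```text
time: 3.82
position: [0.4493, -0.0859, 0.0901]
tool_rot: [2.05, 2.38, -0.0]
ft_force: [-0.3, 0.5, -0.8]
grip_width: 0.384
grip_force: 0.0
```

Call:
jog_arm(increments=[{"tx": 0,"ty": 7,"tz": -1,"wx": 0,"wy": 0,"wz": 0,"gripper": 0.36},{"tx": 0.5,"ty": 13,"tz": -1.5,"wx": 0,"wy": 0,"wz": 0,"gripper": 0.36},{"tx": 1,"ty": 19,"tz": -2,"wx": 0,"wy": 0,"wz": 0,"gripper": 0.36},{"tx": 1.4,"ty": 25.2,"tz": -2,"wx": 0,"wy": 0,"wz": 0,"gripper": 0.28},{"tx": 1.4,"ty": 25.2,"tz": -2,"wx": 0,"wy": 0,"wz": 0,"gripper": 0.2}])

```text
time: 4.23
position: [0.4757, -0.0802, 0.0922]
tool_rot: [2.048, 2.381, 0.002]
ft_force: [0.8, -0.2, 1.3]
grip_width: 0.289
grip_force: 5.0
```

Call:
jog_arm(increments=[{"tx": 0,"ty": 0,"tz": 0,"wx": 0,"wy": 0,"wz": 0,"gripper": 0.2},{"tx": 0,"ty": 0,"tz": 0,"wx": 0,"wy": 0,"wz": 0,"gripper": 0.2},{"tx": 0,"ty": 0,"tz": 0,"wx": 0,"wy": 0,"wz": 0,"gripper": 0.2},{"tx": 0,"ty": 0,"tz": 0,"wx": 0,"wy": 0,"wz": 0,"gripper": 0.2},{"tx": 0,"ty": 0,"tz": 0,"wx": 0,"wy": 0,"wz": 0,"gripper": 0.2}])

```text
time: 4.65
position: [0.4744, -0.0806, 0.0922]
tool_rot: [2.049, 2.38, 0.001]
ft_force: [2.1, 1.2, 0.7]
grip_width: 0.293
grip_force: 5.0
```

Run:
```python
from h import *
jog(np.array([.4757,-.0811,.094]),down(.1586))
```

```text
at [ 0.4744 -0.0806  0.0922] t 4.65
shift mm [-0.7  1.2 -1.8] turn [ 0.001  0.    -0.01 ]
```

Call:
jog_arm(increments=[{"tx": 0,"ty": 1.3,"tz": 0,"wx": 0,"wy": 0,"wz": 0,"gripper": 0.2},{"tx": 0,"ty": 1.3,"tz": 0,"wx": 0,"wy": 0,"wz": 0,"gripper": 0.2},{"tx": 0,"ty": 1.3,"tz": 0,"wx": 0,"wy": 0,"wz": 0,"gripper": 0.8},{"tx": 0,"ty": 1.3,"tz": 0,"wx": 0,"wy": 0,"wz": 0,"gripper": 0.8},{"tx": 0,"ty": 1.3,"tz": 0,"wx": 0,"wy": 0,"wz": 0,"gripper": 0.8}])

```text
time: 5.07
position: [0.4748, -0.0809, 0.0917]
tool_rot: [-2.05, -2.38, 0.001]
ft_force: [0.4, -0.3, -0.3]
grip_width: 0.436
grip_force: 0.0
```

Call:
jog_arm(increments=[{"tx": 0,"ty": 0,"tz": 0,"wx": 0,"wy": 0,"wz": 0,"gripper": 0.8},{"tx": 0,"ty": 0,"tz": -25,"wx": 0,"wy": 0,"wz": 0,"gripper": 0.8},{"tx": 0,"ty": 0,"tz": -65,"wx": 0,"wy": 0,"wz": 0,"gripper": 0.8},{"tx": 0,"ty": 0,"tz": -105,"wx": 0,"wy": 0,"wz": 0,"gripper": 0.8},{"tx": 0,"ty": 0,"tz": -145,"wx": 0,"wy": 0,"wz": 0,"gripper": 0.8}])

```text
time: 5.48
position: [0.4746, -0.0805, 0.2384]
tool_rot: [-2.049, -2.38, 0.001]
ft_force: [0.7, -0.3, 0.8]
grip_width: 0.769
grip_force: 0.0
```

Run:
```python
from h import *
im=vision.get_image("wrist");add("wrist",im);np.save("w3.npy",im["extrinsics"])
cv2.imwrite("pics/w3.png",cv2.resize(im["color"][0:250,220:620],None,fx=2,fy=2,interpolation=cv2.INTER_CUBIC))
for q in (.6,.7,.8): print(proj("wrist",planar(.4757,-.0811,.1586,(.085*np.sin(q-.7),0,.028+.085*np.cos(q-.7)))))
jog(np.array([.4905,.0825,.2]),down(-1.329))
jog(np.array([.4905,.0825,.2]),down(-1.329+np.pi))
```

```text
[314.7493 187.0626]
[323.2426 187.1005]
[331.7347 186.909 ]
at [ 0.479  -0.0811  0.247 ] t 5.53
shift mm [160.4  35.1  46.6] turn [ 0.013 -0.004  1.478]
at [ 0.479  -0.0811  0.247 ] t 5.53
shift mm [160.4  35.1  46.6] turn [ 0.004  0.014 -1.664]
```

View pics/w3.png

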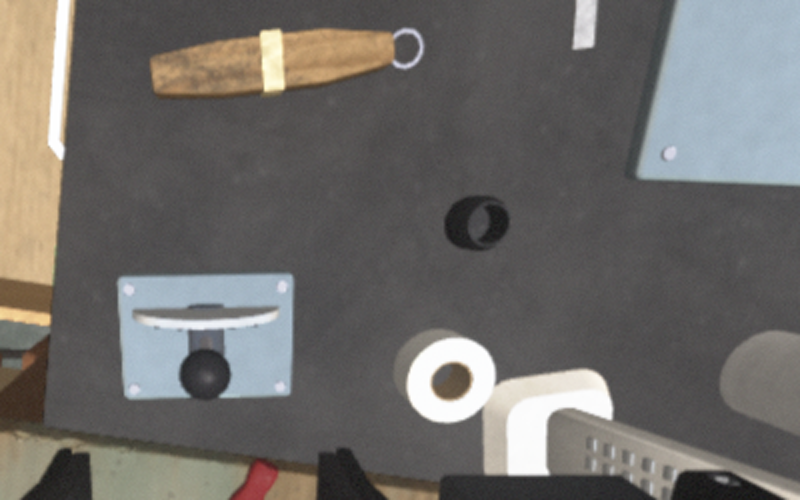

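The lever stands upright: the knob is at (322.5,187) in full-frame pixels, against 323.2 predicted for half. In the same frame the clamp's ring is at (423.5,24), band at (356,30.5) and tail at (296,38.5). The stand base's near corner is at (540,89).

```bash
cat >> m2.py <<'E'
K["w3"]=K["wrist"];EX["w3"]=np.load("w3.npy")[:3]
oc+=[("w3",(423.3,24),"ring"),("w3",(295.8,38.5),"tail"),("w3",(356,30.8),"band")]
oc=[o for o in oc if not (o[0]=="scene" and o[2]!="ring")]
p,r=fit(oc,lambda p:{k:planar(*p,v) for k,v in C.items()},[.5,-.2,0]);print("clamp",p,r)
jog(np.array([p[0],p[1],.15]),down(p[2]+np.pi))
E
python3 m2.py | tail -6
python3 - <<'E'
from bench import ctrl; print(ctrl.get_state()["joint_positions"])
E
```

```text
1.0937 -0.0494 -1.1411 -0.4829 -0.4785 -3.0921  0.4246 -0.8466 -2.5841]
clamp [ 0.4898  0.0827 -1.325 ] [-1.2535  0.1351  0.4827  1.0791 -0.1325 -0.6888  0.2439  0.016  -0.0328
  1.3311 -0.0945 -0.8803 -0.8309 -0.4543 -0.5702  0.9478  0.5981 -0.0979
  0.845  -0.812 ]
at [ 0.479  -0.0811  0.247 ] t 5.53
shift mm [160.9  33.9  96.5] turn [ 0.004  0.014 -1.668]
[ 0.62122077 -0.03553427 -0.49353683  1.80121607 -0.01494773  1.35939605
  0.27985156]
```

Call:
jog_arm(increments=[{"tx": 32,"ty": 7,"tz": 0,"wx": 0,"wy": 0,"wz": -0.12,"gripper": 0.8},{"tx": 64,"ty": 14,"tz": 0,"wx": 0,"wy": 0,"wz": -0.24,"gripper": 0.8},{"tx": 96,"ty": 21,"tz": 0,"wx": 0,"wy": 0,"wz": -0.36,"gripper": 0.8},{"tx": 128,"ty": 28,"tz": 0,"wx": 0,"wy": 0,"wz": -0.48,"gripper": 0.8},{"tx": 161,"ty": 34,"tz": 0,"wx": 0,"wy": 0,"wz": -0.6,"gripper": 0.8}])

```text
time: 5.95
position: [0.4849, 0.0848, 0.2368]
tool_rot: [1.247, 2.883, -0.001]
ft_force: [0.9, -0.1, 0.2]
grip_width: 0.799
grip_force: 0.0
```

Call:
jog_arm(increments=[{"tx": 0,"ty": 0,"tz": 10,"wx": 0,"wy": 0,"wz": -0.12,"gripper": 0.8},{"tx": 0,"ty": 0,"tz": 20,"wx": 0,"wy": 0,"wz": -0.24,"gripper": 0.8},{"tx": 0,"ty": 0,"tz": 30,"wx": 0,"wy": 0,"wz": -0.36,"gripper": 0.8},{"tx": 0,"ty": 0,"tz": 40,"wx": 0,"wy": 0,"wz": -0.48,"gripper": 0.8},{"tx": 0,"ty": 0,"tz": 50,"wx": 0,"wy": 0,"wz": -0.6,"gripper": 0.8}])

```text
time: 6.37
position: [0.4848, 0.0836, 0.1861]
tool_rot: [-0.338, -3.123, 0.001]
ft_force: [-0.8, 0.9, -0.5]
grip_width: 0.803
grip_force: 0.0
```

Call:
jog_arm(increments=[{"tx": 0,"ty": 0,"tz": 10,"wx": 0,"wy": 0,"wz": -0.12,"gripper": 0.8},{"tx": 0,"ty": 0,"tz": 20,"wx": 0,"wy": 0,"wz": -0.24,"gripper": 0.8},{"tx": 0,"ty": 0,"tz": 30,"wx": 0,"wy": 0,"wz": -0.36,"gripper": 0.8},{"tx": 0,"ty": 0,"tz": 46,"wx": 0,"wy": 0,"wz": -0.468,"gripper": 0.8},{"tx": 0,"ty": 0,"tz": 46,"wx": 0,"wy": 0,"wz": -0.468,"gripper": 0.8}])

```text
time: 6.78
position: [0.4829, 0.0832, 0.1381]
tool_rot: [0.389, -3.112, -0.0]
ft_force: [-0.5, 0.2, -0.0]
grip_width: 0.802
grip_force: 0.0
```

Run:
```python
from h import *
im=vision.get_image("wrist");add("wrist",im);np.save("w4.npy",im["extrinsics"])
cv2.imwrite("pics/w4.png",im["color"])
for l in ((0,.078,.011),(0,-.07,.012),(0,0,.022)): print(proj("wrist",planar(.4898,.0827,-1.325,l)))
print(ctrl.get_state()["joint_positions"])
jog(np.array([.4898,.0827,.005]),down(-1.325+np.pi))
```

```text
[318.2142 260.9544]
[318.1269 120.4958]
[318.0615 194.8891]
[ 0.4468  0.0866 -0.6948  1.9197  0.0596  1.1594  1.5445]
at [0.4836 0.0833 0.1395] t 6.83
shift mm [ -6.3  -2.2 134.5] turn [ 0.001 -0.003 -0.002]
```

View pics/w4.png

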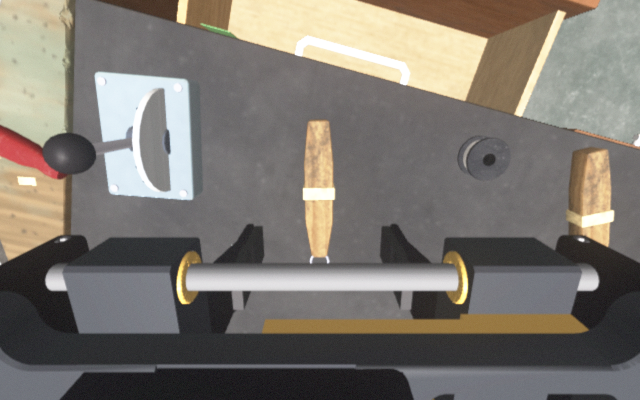

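The wrist view confirms the clamp lies between the fingers: band (318,194), tail (318,121), ring just showing at (319,260). All three match the prediction, so I descend.

Call:
jog_arm(increments=[{"tx": -3,"ty": -1,"tz": 35,"wx": 0,"wy": 0,"wz": 0,"gripper": 0.8},{"tx": -6,"ty": -2,"tz": 70,"wx": 0,"wy": 0,"wz": 0,"gripper": 0.8},{"tx": -6,"ty": -2,"tz": 95,"wx": 0,"wy": 0,"wz": 0,"gripper": 0.8},{"tx": -6,"ty": -2,"tz": 110,"wx": 0,"wy": 0,"wz": 0,"gripper": 0.8},{"tx": -6,"ty": -2,"tz": 115,"wx": 0,"wy": 0,"wz": 0,"gripper": 0.8}])

```text
time: 7.25
position: [0.4898, 0.0828, 0.0241]
tool_rot: [0.38, -3.115, -0.001]
ft_force: [0.1, 0.1, -0.4]
grip_width: 0.8
grip_force: 0.0
```

Call:
jog_arm(increments=[{"tx": 0,"ty": 0,"tz": 0,"wx": 0,"wy": 0,"wz": 0,"gripper": 0.6},{"tx": 0,"ty": 0,"tz": 0,"wx": 0,"wy": 0,"wz": 0,"gripper": 0.6},{"tx": 0,"ty": 0,"tz": 0,"wx": 0,"wy": 0,"wz": 0,"gripper": 0.6},{"tx": 0,"ty": 0,"tz": 0,"wx": 0,"wy": 0,"wz": 0,"gripper": 0.6},{"tx": 0,"ty": 0,"tz": 0,"wx": 0,"wy": 0,"wz": 0,"gripper": 0.6}])

```text
time: 7.67
position: [0.4922, 0.0832, 0.0272]
tool_rot: [-0.385, 3.116, -0.001]
ft_force: [0.3, 0.6, -0.4]
grip_width: 0.614
grip_force: 0.0
```

Run:
```python
from h import *
im=vision.get_image("wrist");add("wrist",im)
E1=EX["wrist"];print("cam pos",-E1[:,:3].T@E1[:,3])
g=im["color"];cv2.imwrite("pics/w5.png",g)
for l in ((0,-.07,.012),(0,0,.022)): print(proj("wrist",planar(.4898,.0827,-1.325,l)))
jog(np.array([.4898,.0827,.004]),down(-1.325+np.pi))
```

```text
cam pos [0.4151 0.0653 0.1896]
[319.6162 114.1545]
[319.7618 233.4172]
at [0.492  0.0832 0.0269] t 7.72
shift mm [ 2.3  0.1 22.9] turn [-0.001  0.002  0.   ]
```

Call:
jog_arm(increments=[{"tx": 1,"ty": 0,"tz": 7,"wx": 0,"wy": 0,"wz": 0,"gripper": 0.6},{"tx": 2,"ty": 0,"tz": 13,"wx": 0,"wy": 0,"wz": 0,"gripper": 0.6},{"tx": 2,"ty": 0,"tz": 18,"wx": 0,"wy": 0,"wz": 0,"gripper": 0.6},{"tx": 2,"ty": 0,"tz": 22,"wx": 0,"wy": 0,"wz": 0,"gripper": 0.6},{"tx": 2,"ty": 0,"tz": 22.5,"wx": 0,"wy": 0,"wz": 0,"gripper": 0.5}])

```text
time: 8.13
position: [0.4884, 0.0826, 0.0023]
tool_rot: [0.386, -3.116, -0.0]
ft_force: [-0.1, -0.2, 0.1]
grip_width: 0.577
grip_force: 0.0
```

Call:
jog_arm(increments=[{"tx": 0,"ty": 0,"tz": 0,"wx": 0,"wy": 0,"wz": 0,"gripper": 0.1},{"tx": 0,"ty": 0,"tz": 0,"wx": 0,"wy": 0,"wz": 0,"gripper": 0.1},{"tx": 0,"ty": 0,"tz": 0,"wx": 0,"wy": 0,"wz": 0,"gripper": 0.1},{"tx": 0,"ty": 0,"tz": 0,"wx": 0,"wy": 0,"wz": 0,"gripper": 0.1},{"tx": 0,"ty": 0,"tz": 0,"wx": 0,"wy": 0,"wz": 0,"gripper": 0.1}], grip_force=25)

```text
time: 8.55
position: [0.4897, 0.0827, 0.0037]
tool_rot: [-0.386, 3.117, -0.0]
ft_force: [-0.0, 0.0, 0.3]
grip_width: 0.321
grip_force: 25.0
```

Call:
jog_arm(increments=[{"tx": 0,"ty": 0,"tz": 0,"wx": 0,"wy": 0,"wz": 0,"gripper": 0.1},{"tx": 0,"ty": 0,"tz": 0,"wx": 0,"wy": 0,"wz": 0,"gripper": 0.1},{"tx": 0,"ty": 0,"tz": 0,"wx": 0,"wy": 0,"wz": 0,"gripper": 0.1},{"tx": 0,"ty": 0,"tz": 0,"wx": 0,"wy": 0,"wz": 0,"gripper": 0.1},{"tx": 0,"ty": 0,"tz": 0,"wx": 0,"wy": 0,"wz": 0,"gripper": 0.1}])

```text
time: 8.97
position: [0.4896, 0.0828, 0.0037]
tool_rot: [-0.386, 3.117, -0.0]
ft_force: [0.4, -0.3, 1.6]
grip_width: 0.323
grip_force: 25.0
```

```bash
cat >> h.py <<'E'
def pres(t,yaw):
    f=np.array([np.cos(yaw),np.sin(yaw),0]);e=np.array([0,0,1.])
    x=-np.cos(t)*f-np.sin(t)*e; z=np.sin(t)*f-np.cos(t)*e
    return np.c_[x,np.cross(z,x),z]
E
python3 - <<'E'
from h import *
W=np.vstack([np.load("w4.npy")[:3],[0,0,0,1]])
T=np.eye(4);T[:3,:3]=R.from_rotvec([0.389,-3.112,0]).as_matrix();T[:3,3]=[.4836,.0833,.1395]
CT=W@T  # tool->cam
np.save("CT.npy",CT);print(CT)
K["p"]=np.array([[299.6687,0,321.7052],[0,299.6687,192.0917],[0,0,1]])
S=(.6488,.1091,.0935)
for t,pos in ((40,(.5,.06,.36)),(40,(.5,.14,.36)),(45,(.5,.1,.36)),(35,(.48,.06,.36))):
    G=np.eye(4);G[:3,:3]=pres(np.radians(t),S[2]);G[:3,3]=pos
    EX["p"]=(CT@np.linalg.inv(G))[:3]
    print(t,pos,[proj("p",planar(*S,(.04,0,h))).round() for h in (.24,.3)],proj("p",planar(*S,(.065,.065,.016))).round())
jog(np.array([.5,.06,.36]),pres(np.radians(40),.0935))
E
```

```text
[[-0.0001  1.     -0.0005 -0.0013]
 [-0.9581 -0.0002 -0.2863  0.0301]
 [-0.2863  0.0004  0.9581  0.1772]
 [ 0.      0.      0.      1.    ]]
40 (0.5, 0.06, 0.36) [array([347., 219.]), array([349., 262.])] [376. 117.]
40 (0.5, 0.14, 0.36) [array([287., 216.]), array([284., 259.])] [332. 114.]
45 (0.5, 0.1, 0.36) [array([317., 203.]), array([317., 246.])] [355.  95.]
35 (0.48, 0.06, 0.36) [array([344., 241.]), array([347., 283.])] [372. 144.]
at [0.4896 0.0828 0.0037] t 8.97
shift mm [  -4.7  -24.7 -356.3] turn [ 0.053 -0.696  0.146]
```

Call:
jog_arm(increments=[{"tx": 0,"ty": 0,"tz": -15,"wx": 0,"wy": 0,"wz": 0,"gripper": 0.1},{"tx": 0,"ty": 0,"tz": -45,"wx": 0,"wy": 0,"wz": 0,"gripper": 0.1},{"tx": 0,"ty": 0,"tz": -80,"wx": 0,"wy": 0,"wz": 0,"gripper": 0.1},{"tx": 0,"ty": 0,"tz": -120,"wx": 0,"wy": 0,"wz": 0,"gripper": 0.1},{"tx": 0,"ty": 0,"tz": -160,"wx": 0,"wy": 0,"wz": 0,"gripper": 0.1}])

```text
time: 9.38
position: [0.4882, 0.0827, 0.1645]
tool_rot: [0.386, -3.116, -0.0]
ft_force: [2.4, -0.1, -0.1]
grip_width: 0.322
grip_force: 25.0
```

Call:
jog_arm(increments=[{"tx": 0,"ty": -5,"tz": -40,"wx": 0,"wy": -0.09,"wz": 0.03,"gripper": 0.1},{"tx": 0,"ty": -10,"tz": -80,"wx": 0,"wy": -0.18,"wz": 0.06,"gripper": 0.1},{"tx": 0,"ty": -15,"tz": -120,"wx": 0,"wy": -0.27,"wz": 0.09,"gripper": 0.1},{"tx": 0,"ty": -20,"tz": -160,"wx": 0,"wy": -0.36,"wz": 0.12,"gripper": 0.1},{"tx": 0,"ty": -25,"tz": -200,"wx": 0,"wy": -0.45,"wz": 0.14,"gripper": 0.1}])

```text
time: 9.8
position: [0.4977, 0.0611, 0.312]
tool_rot: [-0.184, 2.803, 0.036]
ft_force: [-0.8, 0.4, -0.8]
grip_width: 0.32
grip_force: 25.0
```

Run:
```python
from h import *
jog(np.array([.5,.06,.38]),pres(np.radians(50),.0935)); s=ctrl.get_state();print(s["joint_positions"],s["grip_width"])
```

```text
at [0.4977 0.0611 0.312 ] t 9.8
shift mm [-24.3  -1.1 -63.5] turn [ 0.025 -0.539  0.03 ]
[ 0.2515 -0.289  -0.3441  1.9192 -0.1212  1.1628  1.6357] 0.3199651851649495
```

Run:
```python
from h import *
im=vision.get_image("wrist");np.save("w6.npy",im["extrinsics"]);w=im["color"][0:240,240:560]
s=vision.get_image("scene")["color"]
cv2.imwrite("pics/scene6.png",s)
a=cv2.resize(w,None,fx=1.875,fy=1.875,interpolation=cv2.INTER_CUBIC)  # 600x450
cv2.imwrite("pics/w6.png",a)
cv2.imwrite("pics/s6.png",cv2.resize(s[100:260,290:450],None,fx=3.75,fy=3.75,interpolation=cv2.INTER_CUBIC))
print(ctrl.get_state()["position"])
```

```text
[0.4973 0.0673 0.3102]
```

View pics/w6.png

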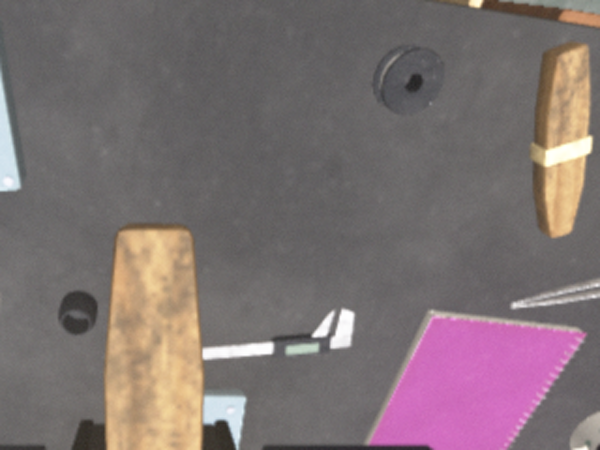

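View pics/s6.png

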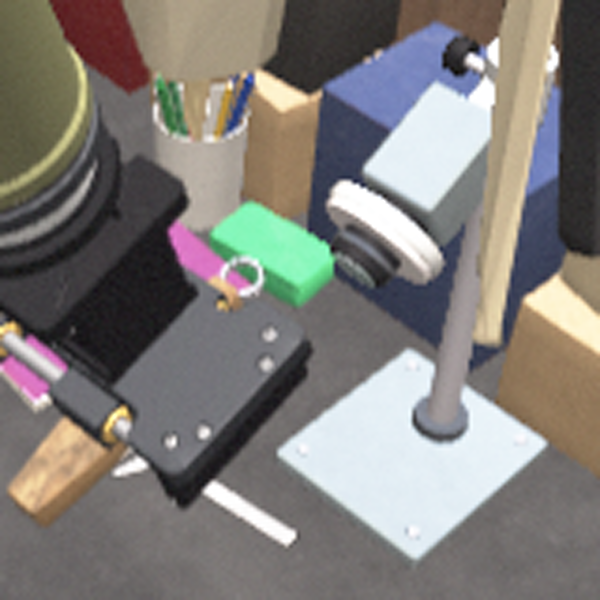

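Wrist view: the held clamp's tail edge is at (323,122), and the base's front-left corner is at (371,211) with its bolt at (364,219). Scene view: bolts at zoomed (305,450), (413,367), (520,438) and (413,531), lens front about (358,264), held ring at (242,276).

```bash
cat > m3.py <<'E'
from h import *
k=np.array([[299.6687,0,321.7052],[0,299.6687,192.0917],[0,0,1]])
for n in ("w2","w3","w6"): K[n]=k;EX[n]=np.load(n+".npy")[:3]
z6=lambda x,y:np.array([x/3.75+290,y/3.75+100])-.37
def model(p):
    x,y,a,h,ins=p; d={}
    for n,(i,j) in {"fl":(-1,1),"fr":(-1,-1),"br":(1,-1),"bl":(1,1)}.items():
        d[n]=planar(x,y,a,(.14+i*.075,j*.065,.016)); d["o"+n]=planar(x,y,a,(.14+i*(.075-ins),j*(.065-ins),.017))
        d["u"+n]=planar(x,y,a,(.14+i*.075,j*.065,0))
    d["col"]=planar(x,y,a,(.17,0,.022)); d["lens"]=planar(x,y,a,(.04,0,h))
    d["ringl"]=planar(x,y,a,(.04+.02*.866,0,h+.01)); return d
w6=lambda x,y:np.array([x/1.875+240,y/1.875])-.2
obs=[("scene",z6(305,450),"ofl"),("scene",z6(413,367),"obl"),("scene",z6(520,438),"obr"),("scene",z6(413,531),"ofr"),
("scene",z6(408,347),"bl"),("scene",z6(415,560),"ufr"),
("w3",(540,89),"fr"),("w3",(554.5,76.5),"ofr"),("w2",(527,69),"fr"),("w2",(543,57),"ofr"),
("w6",w6(246,396),"fl"),("w6",w6(232,410),"ofl"),("scene",z6(358,264),"lens"),
("top",tz(412,108),"ofl"),("top",tz(504,94),"ofr")]
p,r=fit(obs,model,[.65,.11,.09,.27,.012]);print(p)
for o,e in zip(obs,r.reshape(-1,2)): print(o[0],o[2],e.round(1))
m=model(p)
print("col,",(proj("scene",m["col"])+.37-[290,100])*3.75)
np.save("stand.npy",p)
# predicted rims in zoomed coordinates
x,y,a,h,_=p; u=pres(np.radians(30),a); X=-u[:,0];Y=np.cross([0,0,1],X);Y/=np.linalg.norm(Y);Z=np.cross(X,Y)
t=np.linspace(0,2*np.pi,64)
im=cv2.resize(cv2.imread("pics/scene6.png")[100:260,290:450],None,fx=5,fy=5,interpolation=cv2.INTER_CUBIC)
for rad,b,c in ((.019,0,(0,0,255)),(.038,.03,(0,255,0))):
    pts=np.array([(proj("scene",m["lens"]+b*X+rad*(np.cos(s)*Y+np.sin(s)*Z))+.4-[290,100])*5 for s in t])
    cv2.polylines(im,[pts.astype(np.int32)],True,c,1)
cv2.polylines(im,[np.array([(proj("scene",m[q])+.4-[290,100])*5 for q in ("fl","fr","br","bl")]).astype(np.int32)],True,(255,0,255),1)
cv2.imwrite("pics/ov.png",im[100:700,100:800])
E
python3 m3.py
```

```text
[0.6495 0.1105 0.1066 0.254  0.015 ]
scene ofl [-0.8 -1.1]
scene obl [-0.6 -1.4]
scene obr [-0.2 -0.5]
scene ofr [-0.6 -0.6]
scene bl [ 0.  -1.2]
scene ufr [-1.3  2.4]
w3 fr [-1.   0.6]
w3 ofr [0.7 0.4]
w2 fr [0.9 1.4]
w2 ofr [-0.5 -0.1]
w6 fl [-0.1  1.5]
w6 ofl [-1.6  0.5]
scene lens [-1.5 -0.1]
top ofl [-0.8 -0. ]
top ofr [-0.1  0.5]
col, [438.5303 414.752 ]
```

View pics/ov.png

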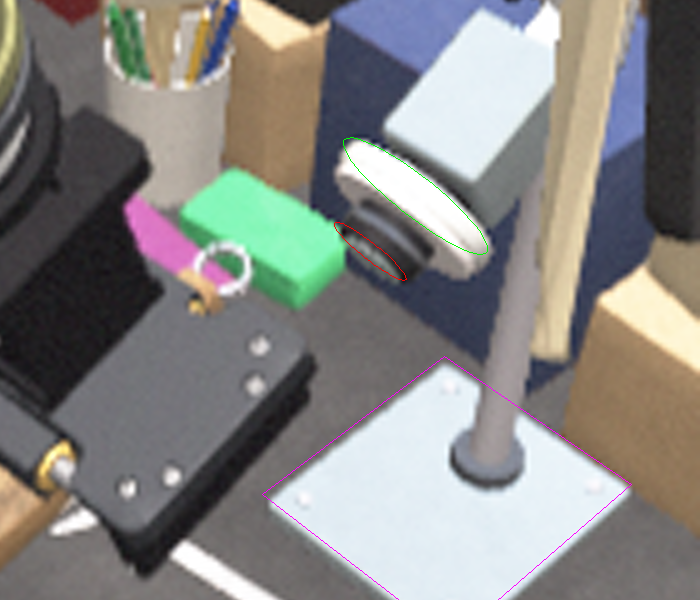

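The overlay supports the fit: the red rim lies on the barrel's front edge and the magenta outline on the base edges. Lens height is still uncertain by a few mm, so I'll take one wrist look from the side. First I check where the wooden beam ends.

Run:
```python
from h import *
p,r=fit([("scene",(418,190),"k"),("top",(324,150),"k")],lambda p:{"k":p},[.7,.1,.3]);print("beam end",p,r)
jog(np.array([.60,.03,.42]),pres(np.radians(35),.1066))
jog(np.array([.57,.03,.38]),pres(np.radians(35),.1066))
```

```text
beam end [0.8837 0.1614 0.0304] [ -2.6652   0.6346   0.3441 -43.3596]
at [0.4973 0.0673 0.3102] t 9.9
shift mm [-126.8  -51.   -72.9] turn [ 0.023 -0.28   0.031]
at [0.4973 0.0673 0.3102] t 9.9
shift mm [-85.7 -47.  -44.7] turn [ 0.023 -0.28   0.031]
```

Call:
jog_arm(increments=[{"tx": -20,"ty": -9,"tz": -10,"wx": 0,"wy": -0.05,"wz": 0,"gripper": 0.1},{"tx": -42,"ty": -18,"tz": -21,"wx": 0.01,"wy": -0.1,"wz": 0.01,"gripper": 0.1},{"tx": -65,"ty": -28,"tz": -33,"wx": 0.01,"wy": -0.16,"wz": 0.02,"gripper": 0.1},{"tx": -85,"ty": -39,"tz": -45,"wx": 0.02,"wy": -0.22,"wz": 0.03,"gripper": 0.1},{"tx": -105,"ty": -50,"tz": -57,"wx": 0.02,"wy": -0.28,"wz": 0.03,"gripper": 0.1}])

```text
time: 10.32
position: [0.5853, 0.0277, 0.3937]
tool_rot: [-0.135, 2.534, 0.044]
ft_force: [1.2, 0.5, -1.5]
grip_width: 0.319
grip_force: 25.0
```

Call:
jog_arm(increments=[{"tx": 0,"ty": 0,"tz": 0,"wx": 0,"wy": 0,"wz": 0,"gripper": 0.1},{"tx": 0,"ty": 0,"tz": 0,"wx": 0,"wy": 0,"wz": 0,"gripper": 0.1},{"tx": 0,"ty": 0,"tz": 0,"wx": 0,"wy": 0,"wz": 0,"gripper": 0.1},{"tx": 0,"ty": 0,"tz": 0,"wx": 0,"wy": 0,"wz": 0,"gripper": 0.1},{"tx": 0,"ty": 0,"tz": 0,"wx": 0,"wy": 0,"wz": 0,"gripper": 0.1}])

```text
time: 10.73
position: [0.5844, 0.0277, 0.3938]
tool_rot: [-0.135, 2.535, 0.044]
ft_force: [1.8, 1.3, 0.0]
grip_width: 0.317
grip_force: 25.0
```

Run:
```python
from h import *
im=vision.get_image("wrist");add("wrist",im);np.save("w7.npy",im["extrinsics"]);cv2.imwrite("pics/w7raw.png",im["color"])
s=ctrl.get_state();print(s["position"],s["joint_positions"],s["grip_width"])
x,y,a,h,i=np.load("stand.npy")
for hh in (.25,.26): print(proj("wrist",planar(x,y,a,(.04,0,hh))))
print(proj("wrist",planar(x,y,a,(.17,0,.016))))
for t in ("camera","stand"): print([(d["bbox"],d["conf"]) for d in vision.spot_in("wrist",t)[:2]])
```

```text
[0.5845 0.0275 0.3942] [ 0.2166 -0.2963 -0.2295  1.8596 -0.1388  0.9708  1.6959] 0.32588455560184304
[383.7848 182.0089]
[384.908  188.4836]
[358.1695 136.2273]
[([351.8, 179.1, 417.2, 250.6], 0.97)]
[([329.2, 84.8, 416.4, 255.8], 0.56)]
```

Run:
```python
from h import *
im=cv2.imread("pics/w7raw.png")
cv2.imwrite("pics/w7.png",cv2.resize(im[120:240,310:450],None,fx=5,fy=5,interpolation=cv2.INTER_CUBIC))
```

```text
(no output)
```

View pics/w7.png

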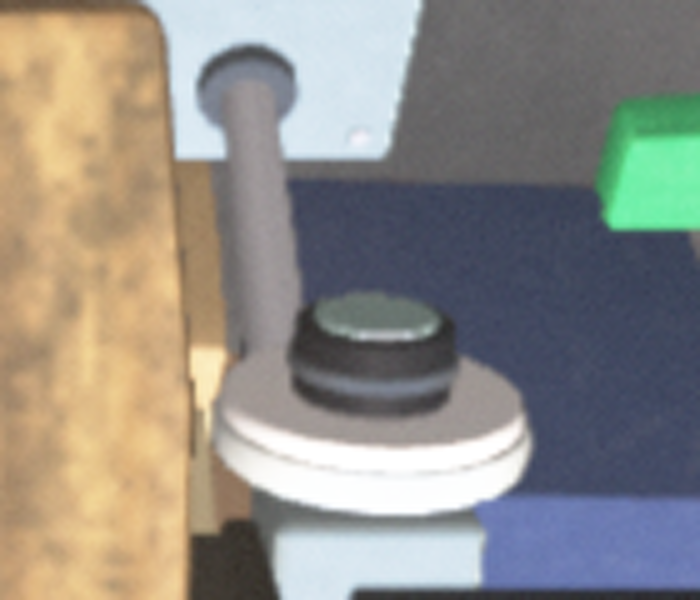

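Wrist close-up: lens front centre at zoomed (379,318), i.e. raw (385.3,183.2). Base corner (388,158), bolt (360,137) and post collar (247,80). I add these to the fit.

```bash
sed -i 's/"w2","w3","w6")/"w2","w3","w6","w7")/; s/^p,r=fit(obs/w7=lambda x,y:np.array([x\/5+310,y\/5+120])-.4\nobs+=[("w7",w7(379,318),"lens"),("w7",w7(388,158),"bl"),("w7",w7(360,137),"obl"),("w7",w7(247,80),"col")]\np,r=fit(obs/; /^# predicted/,$d' m3.py
cat >> m3.py <<'E'
x,y,a,h,_=p; M=pres(np.radians(30),a); X=-M[:,0]
ringt=np.array([-.078,0,-.0073])
tgt=m["lens"]-.1*X-M@ringt
pre=tgt-.1*X
print("lens",m["lens"],"view",m["lens"]-.1*X,"TCP target",tgt,"pre",pre)
jog(pre,M)
# held clamp check: where the ring/tail are predicted in pictures
s=ctrl.get_state();Rc=R.from_rotvec(s["tool_rot"])
print("tail w7",proj("w7",s["position"]+Rc.apply([.07,0,.0037-.022])),"ring scene",proj("scene",s["position"]+Rc.apply(ringt)))
for c in ("ring","camera"): print(c,[(np.round(d["bbox"],1),round(d["conf"],2)) for d in vision.spot_in("scene",c)[:2]])
E
python3 m3.py
```

```text
[0.6489 0.1103 0.1115 0.253  0.015 ]
scene ofl [-1.1 -1. ]
scene obl [-1.  -1.4]
scene obr [-0.6 -0.6]
scene ofr [-0.8 -0.6]
scene bl [-0.5 -1.3]
scene ufr [-1.4  2.4]
w3 fr [-1.1  0.3]
w3 ofr [0.4 0.1]
w2 fr [0.7 1.2]
w2 ofr [-0.8 -0.3]
w6 fl [0.1 1.1]
w6 ofl [-1.3  0.1]
scene lens [-1.7  0.3]
top ofl [-0.9  0.3]
top ofr [-0.2  0.7]
w7 lens [-1.1  0.4]
w7 bl [-0.1  0.9]
w7 obl [-0.4  0.3]
w7 col [-0.2  2.4]
col, [437.2085 414.606 ]
lens [0.6887 0.1148 0.253 ] view [0.6026 0.1052 0.203 ] TCP target [0.5391 0.098  0.1577] pre [0.453  0.0884 0.1077]
at [0.5847 0.0273 0.3948] t 10.88
shift mm [265.7  74.3 165.4] turn [-0.002  0.081 -0.005]
tail w7 [318.3067 123.7918] ring scene [410.3168 120.7598]
ring []
camera [(array([376.7, 111.6, 438.8, 178.2]), 0.88)]
```

Call:
jog_arm(increments=[{"tx": 28,"ty": 7,"tz": 17,"wx": 0,"wy": 0.01,"wz": 0,"gripper": 0.1},{"tx": 56,"ty": 14,"tz": 34,"wx": 0,"wy": 0.02,"wz": 0,"gripper": 0.1},{"tx": 84,"ty": 22,"tz": 51,"wx": 0,"wy": 0.03,"wz": 0,"gripper": 0.1},{"tx": 112,"ty": 30,"tz": 68,"wx": 0,"wy": 0.04,"wz": 0,"gripper": 0.1},{"tx": 140,"ty": 40,"tz": 85,"wx": 0,"wy": 0.04,"wz": 0,"gripper": 0.1}])

```text
time: 11.4
position: [0.5364, 0.0629, 0.2191]
tool_rot: [-0.132, 2.608, 0.052]
ft_force: [0.3, -1.0, -0.9]
grip_width: 0.321
grip_force: 25.0
```

Call:
jog_arm(increments=[{"tx": 15,"ty": 7,"tz": 16,"wx": 0,"wy": 0.01,"wz": 0,"gripper": 0.1},{"tx": 30,"ty": 14,"tz": 32,"wx": 0,"wy": 0.02,"wz": 0,"gripper": 0.1},{"tx": 45,"ty": 21,"tz": 48,"wx": 0,"wy": 0.03,"wz": 0,"gripper": 0.1},{"tx": 60,"ty": 28,"tz": 64,"wx": 0,"wy": 0.04,"wz": 0,"gripper": 0.1},{"tx": 75,"ty": 34,"tz": 80,"wx": 0,"wy": 0.04,"wz": 0,"gripper": 0.1}])

```text
time: 11.82
position: [0.5072, 0.0968, 0.1114]
tool_rot: [-0.138, 2.65, 0.051]
ft_force: [0.4, -0.7, -0.2]
grip_width: 0.321
grip_force: 25.0
```

Call:
jog_arm(increments=[{"tx": 0,"ty": 0,"tz": 0,"wx": 0,"wy": 0,"wz": 0,"gripper": 0.1},{"tx": 0,"ty": 0,"tz": 0,"wx": 0,"wy": 0,"wz": 0,"gripper": 0.1},{"tx": 0,"ty": 0,"tz": 0,"wx": 0,"wy": 0,"wz": 0,"gripper": 0.1},{"tx": 0,"ty": 0,"tz": 0,"wx": 0,"wy": 0,"wz": 0,"gripper": 0.1},{"tx": 0,"ty": 0,"tz": 0,"wx": 0,"wy": 0,"wz": 0,"gripper": 0.1}])

```text
time: 12.23
position: [0.5085, 0.0956, 0.1137]
tool_rot: [-0.136, 2.648, 0.05]
ft_force: [0.8, -0.7, -0.5]
grip_width: 0.319
grip_force: 25.0
```

Run:
```python
from h import *
M=pres(np.radians(30),.1115);X=-M[:,0]
tgt=np.array([.6893,.1153,.2535])-.1*X-M@[-.078,0,-.0073]
print(tgt);jog(tgt,M);s=ctrl.get_state();print(s["joint_positions"],s["grip_width"])
```

```text
[0.5397 0.0986 0.1582]
at [0.5085 0.0956 0.1137] t 12.23
shift mm [-48.6   0.1 -24.5] turn [ 0.007 -0.033 -0.011]
[-0.3204 -0.2034  0.0252  2.3255  0.1633  0.5404  1.2591] 0.31897532311396976
```

Call:
jog_arm(increments=[{"tx": -10,"ty": 0,"tz": -7,"wx": 0.001,"wy": -0.007,"wz": -0.002,"gripper": 0.1},{"tx": -20,"ty": 0,"tz": -14,"wx": 0.003,"wy": -0.015,"wz": -0.005,"gripper": 0.1},{"tx": -30,"ty": 0,"tz": -20,"wx": 0.005,"wy": -0.025,"wz": -0.008,"gripper": 0.1},{"tx": -40,"ty": 0,"tz": -24.5,"wx": 0.007,"wy": -0.033,"wz": -0.011,"gripper": 0.1},{"tx": -48.6,"ty": 0,"tz": -24.5,"wx": 0.007,"wy": -0.033,"wz": -0.011,"gripper": 0.1}])

```text
time: 12.65
position: [0.54, 0.0991, 0.1588]
tool_rot: [-0.148, 2.614, 0.039]
ft_force: [-0.4, 0.4, 0.3]
grip_width: 0.32
grip_force: 25.0
```

Call:
jog_arm(increments=[{"tx": 0,"ty": 0,"tz": 0,"wx": 0,"wy": 0,"wz": 0,"gripper": 0.1},{"tx": 0,"ty": 0,"tz": 0,"wx": 0,"wy": 0,"wz": 0,"gripper": 0.1},{"tx": 0,"ty": 0,"tz": 0,"wx": 0,"wy": 0,"wz": 0,"gripper": 0.1},{"tx": 0,"ty": 0,"tz": 0,"wx": 0,"wy": 0,"wz": 0,"gripper": 0.1},{"tx": 0,"ty": 0,"tz": 0,"wx": 0,"wy": 0,"wz": 0,"gripper": 0.1}])

```text
time: 13.07
position: [0.5378, 0.0985, 0.1554]
tool_rot: [-0.148, 2.619, 0.038]
ft_force: [-0.8, 0.9, -1.1]
grip_width: 0.321
grip_force: 25.0
```

Run:
```python
from h import *
M=pres(np.radians(30),.1115);X=-M[:,0]
tgt=np.array([.6893,.1153,.2535])-.1*X-M@[-.078,0,-.0073]
jog(tgt,M);s=ctrl.get_state();Rc=R.from_rotvec(s["tool_rot"])
rp=s["position"]+Rc.apply([-.078,0,-.0073]);pr=proj("scene",rp);print("ring pred",pr,"view px",proj("scene",np.array([.6893,.1153,.2535])-.1*X))
im=vision.get_image("scene")["color"];cv2.imwrite("pics/fin.png",im)
for c in ("ring","clamp_with_ring"): print(c,[(np.round(d["bbox"],1),round(d["conf"],2)) for d in vision.spot_in("scene",c)[:2]])
u,v=np.round(pr).astype(int)
d=cv2.absdiff(im,cv2.imread("pics/scene0.png")).max(2)[v-7:v+8,u-9:u+10]
print(u-9,v-7);print(im[v-7:v+8,u-9:u+10].max(2))
w=vision.get_image("wrist");add("wrist",w)
print("hinge-up knob pred",proj("wrist",planar(.4757,-.0811,.1586,(0,0,.113))))
for c in ("scene","top"): print(c,[(np.round(d["bbox"],1),round(d["conf"],2)) for d in vision.spot_in(c,"dimmer_knob")[:2]],proj(c,planar(.4757,-.0811,.1586,(0,0,.113))))
```

```text
at [0.5378 0.0985 0.1554] t 13.07
shift mm [-3.  -0.2 -1.5] turn [-0.    -0.004  0.001]
ring pred [352.9191 208.1241] view px [353.6419 206.8005]
ring [(array([227.6, 213.3, 258.9, 246.3]), 0.43)]
clamp_with_ring [(array([305. , 202.2, 357.5, 265.1]), 0.81)]
344 201
[[122 118 121 117 119 116 120 119 120 116 117 121 120 118 121 122 121 115
  114]
 [123 120 119 120 120 117 116 120 117 122 120 119 119 119 124 122 119 116
  114]
 [120 117 117 119 114 116 116 122 120 121 120 120 121 123 123 123 116 117
  113]
 [119 120 121 119 114 118 121 124 176 207 206 203 139 120 120 120 115 115
  117]
 [119 120 120 118 118 121 153 229 203 225 225 223 189 166 118 116 116 115
  113]
 [119 120 118 115 118 138 242 243 156 128 125 123 183 217 144 118 118 114
  117]
 [120 120 120 117 122 162 251 140 127 123 121 122 132 220 211 119 119 120
  118]
 [116 116 117 117 128 220 209 126 121 122 123 119 131 218 243 117 120 118
  114]
 [116 117 120 151 178 237 182 120 121 123 117 117 138 231 239 119 118 117
  118]
 [116 123 173 218 227 236 200 121 120 121 119 118 141 247 209 122 117 117
  116]
 [137 192 232 239 240 243 230 148 120 122 120 154 234 236 159 123 119 116
  119]
 [195 240 244 242 240 242 236 204 171 172 199 228 245 170 127 114 120 117
  113]
 [227 241 245 244 238 238 233 226 217 211 222 226 136 128 116 121 117 117
  119]
 [234 240 243 242 236 236 231 217 193 190 125 119 120 113 118 121 119 118
  118]
 [240 242 240 235 230 234 228 195 170 165 135 118 114 113 120 118 115 114
  116]]
hinge-up knob pred [-26.9562  73.4616]
scene [(array([358. , 323.2, 371.7, 350.4]), 0.74), (array([252.6, 253.5, 271.1, 273.5]), 0.3)] [362.2247 329.3274]
top [(array([435.3, 251.2, 446. , 261.3]), 0.49)] [438.2728 244.1008]
```

Call:
jog_arm(increments=[{"tx": -1,"ty": 0,"tz": -0.5,"wx": 0,"wy": -0.002,"wz": 0,"gripper": 0.1},{"tx": -2,"ty": 0,"tz": -1,"wx": 0,"wy": -0.004,"wz": 0,"gripper": 0.1},{"tx": -2.5,"ty": 0,"tz": -1.5,"wx": 0,"wy": -0.004,"wz": 0,"gripper": 0.1},{"tx": -2.5,"ty": 0,"tz": -1.5,"wx": 0,"wy": -0.004,"wz": 0,"gripper": 0.1},{"tx": -2.5,"ty": 0,"tz": -1.5,"wx": 0,"wy": -0.004,"wz": 0,"gripper": 0.1}])

```text
time: 13.78
position: [0.5399, 0.0988, 0.1588]
tool_rot: [-0.147, 2.613, 0.039]
ft_force: [-0.1, -0.5, -1.4]
grip_width: 0.319
grip_force: 25.0
```

Call:
jog_arm(increments=[{"tx": 0,"ty": 0,"tz": 0,"wx": 0,"wy": 0,"wz": 0,"gripper": 0.1},{"tx": 0,"ty": 0,"tz": 0,"wx": 0,"wy": 0,"wz": 0,"gripper": 0.1},{"tx": 0,"ty": 0,"tz": 0,"wx": 0,"wy": 0,"wz": 0,"gripper": 0.1},{"tx": 0,"ty": 0,"tz": 0,"wx": 0,"wy": 0,"wz": 0,"gripper": 0.1},{"tx": 0,"ty": 0,"tz": 0,"wx": 0,"wy": 0,"wz": 0,"gripper": 0.1}])

```text
time: 14.2
position: [0.5398, 0.0988, 0.1587]
tool_rot: [-0.147, 2.613, 0.039]
ft_force: [0.3, -0.7, -0.1]
grip_width: 0.318
grip_force: 25.0
```

Run:
```python
from h import *
M=pres(np.radians(30),.1115);X=-M[:,0]
tgt=np.array([.6893,.1153,.2535])-.1*X-M@[-.078,0,-.0073]
jog(tgt,M);s=ctrl.get_state();print(np.abs(s["qd"]).max(),s["grip_width"])
d=np.abs((R.from_rotvec(s["tool_rot"]).inv().apply(tgt-s["position"])))
if d.max()<.003 and np.abs(s["qd"]).max()<.02: print(ctrl.close_job())
```

```text
at [0.5398 0.0988 0.1587] t 14.2
shift mm [ 0.3 -0.2  0.4] turn [-0.     0.001  0.001]
0.0015493799386901452 0.31770904612139506
the job is handed in; nothing more can be done
None
```

I set the dimmer to half and let go of it, then handed in the job at 14.2 s with the clamp held still at the camera, within 0.5 mm of the pose I computed; the lens position behind that pose is good to about 3 mm, and no verdict came back.

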